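# Find the uncured putty sample with the dial gauge and slide it to the reject tray

### The arm

A 6-joint arm with a two-finger parallel gripper is mounted at the origin on a cart in front of the work surface, level with it; the furniture and walls round the work are solid. World frame = base frame: x ahead of the robot, y to its left, z up, the work surface at z = 0. Lengths are in m, angles in rad, forces in N, time in s.
With the tool pointing down it reaches from about 0.3 to 0.775 m from the base axis. Payload 14.6 kg.
Tool frame: the origin (TCP) lies on the centre line of the jaws, within the pads' length; the fingertips stand 22 mm ahead of it and the grasp point (between the pads) lies 3 mm ahead of it; x points along the fingers, y is the direction in which the jaws open and shut, and the axes are right-handed (so a half turn about x gives the same grasp; the last joint's range is limited). The gripper opens to 85 mm and grips with 20 to 120 N. Pads are 22 mm wide; open, the fingers measure 114 mm over their backs; the gripper's body (76 mm by 85 mm) begins 54 mm behind the grasp point. The pads swing forward as they close: fully open they stand 13 mm farther back than shut.
Start: joints at [-1.205, 0.3, 1.521, -0, 1.321, -0.067], TCP at [0.231, -0.499, 0.233] pointing down, gripper open.
Joint ranges: [-3.03, 3.03], [-0.79, 2.21], [0.23, 2.52], [-1.04, 4.18], [0, 3.07], [-2.55, 2.55]. Speed limits (rad/s): [2.22, 2.22, 2.57, 3.14, 3.14, 3.14].

### API

Orientations are given as a rotation vector (axis times angle).
In Python, from rig import monitor, optics, job gives the robot as it stands. The module is installed in compiled form; this text tells all that it offers.
- The arm moves only by the tool jog_arm, never from a script. Its argument "series" is text: rows parted by semicolons, each of 4 numbers parted by spaces: the shift along the world's x, y, z in cm, then the turn about the world's z in rad. In form: dx dy dz roll; .... A call has 1 to 10 rows; each row is the pose to reach, as a shift and turn from the pose commanded when the call began; what a row does not reach only later rows make up. A row lasts 1/10 s, in which the tool goes at most 50 mm and 8.59 degrees, less where a joint would pass 70% of its speed; a pose out of reach is approached as far as the arm can. A call with a gripper value outside its range is refused whole. "grip" is the opening, from 0 (shut) to 1 (fully open), set as the call begins (left out, the last holds). The fingers move at their own pace and stop on an object; "grip_force" is the grip in N (left out, the last holds). Time passes only in rows, so rows that repeat a pose let the fingers close. It gives the time, the measured TCP pose, the force and the opening at its end, in the units of the state.
- monitor.get_obs(): the state, without advancing time (a new reading comes with each control period).
- optics.get_image(name): name is "side" or "top"; returns a dict with "pixels" (480x640x3 uint8, blue, green, red), "K" (3x3 intrinsics, pixels), "pose" (4x4, takes a point from camera to world coordinates). Camera axes: x right, y down, z forward; pixel columns grow to the right and rows downward; lengths in m; the calibration is good to about 2 mm. A picture is of the moment at which its call begins. There is no depth.
- job.finish_job(): hands the job in, once; it reports no verdict.
Trained networks look in the newest picture that a camera, given by its name, has taken for a name from the list of things; names that differ only in an ending like _2 or _b are one class to them, and where a whole thing is asked for, a point or a joint stands for the part that bears it (a point fixed in the world has none). Each returns a list of dicts, best first, with "confidence" (0 to 1); they miss things now and then, are a little off and sometimes report something else, mostly with a low value. They report only what shows in the picture. A call takes as long as a camera call.
- optics.search_frame(camera, label): "position" ([column, row] in pixels, amid what is visible of it).
- optics.trace(camera, label): "mask" (480x640 bool, what is visible of it) and "position" ([column, row] in pixels, amid what is visible of it).
- optics.pinpoint(camera, label): "position" ([column, row] in pixels: a listed point, or the origin of a listed thing).
The state is a dict: "time": time; "qpos": joint angles; "dq": joint speeds; "joint_torque": joint torques, N m; "tool_pos": TCP position; "tool_rot": TCP orientation; "force": force on the tool from outside, world axes, zero at the start; "ft_torque": the same for the moment, N m; "gripper_width": opening from 0.0 (shut) to 1.0 (fully open).
Only numpy, scipy, OpenCV 4.12 (cv2) and the standard library are available. Lean on these libraries where they do the work, as an engineer would, in place of code of your own. Each camera call takes 0.05 s, during which the arm holds its last target.

### The job

Three silicone putty samples stand in ring moulds on the worktop, and one of them has not cured. Take the dial gauge from its stand and press it straight down on the middle of the samples, foot flat, to find the one into which the sprung pin sinks deep; then put the gauge back upright in its stand and slide that sample along the worktop wholly into the open-fronted steel reject tray. Do not lift or tip the samples, since the rings have no bottom, and leave the two good samples and everything else where they are.

Things in the scene. Friction and masses are not known exactly. Their poses are not given: they have to be found in the camera images.
- gauge_grip (a point): Dial gauge, 143 mm tall, 0.25 kg: a flat steel foot 38 mm across at the bottom, a round dial case 60 mm across (25 mm deep, centre 49 mm above the foot) with a white dial on the gauge's -x side, and on top a square black handle 27 x 27 mm from 87 to 141 mm above the foot. This point is the middle of the handle, 114 mm above the foot's face; z points up along the gauge, x and y are square to the handle's flat sides. At the start it stands upright in its stand.
- gauge_foot (a point): Middle of the face of the gauge's foot. A steel pin 6 mm across stands 6 mm out of it, on the gauge's axis, and is pushed back into the gauge against a spring (about 0.5 N at first, 5.9 N fully in).
- gauge_hand (a joint): The black hand on the gauge's dial, geared to the pin: 0 rad with the pin fully out (hand points to the lower left), growing clockwise by 0.7 rad for each mm that the pin is pushed into the gauge, 4.19 rad with the pin flush with the foot. Pressed with the foot flat on a sample, a cured sample holds the pin back and the hand goes to about 3.5; in the uncured sample the pin sinks and the hand stays at about 0.5. The hand shows the reading only while the gauge is pressed.
- stand_seat (a point): Gauge stand, fixed: a grey cup on a square base 86 x 86 mm. This point is the middle of the ledge, 14 mm above the worktop, on which the gauge's foot rests; the ledge has a hole 24 mm across for the pin, and a collar of 48 mm inner and 66 mm outer diameter rises 12 mm above it round the foot.
- tray_in (a point): Reject tray, fixed: a low open-fronted steel tray with walls 24 mm high on three sides. This point is the middle of its floor at worktop height (the floor is thin sheet, nothing to climb). Its x axis points from the open front to the back wall: front edge at x = -54 mm, back wall at x = +54 mm, side walls at y = -53 and +53 mm; the walls' front ends flare outward for another 18 mm.
- ring_a_top (a point): Putty sample in its ring mould: an aluminium ring 76 mm across and 22 mm high, filled flush with off-white silicone; 0.17 kg, loose on the worktop; the ring has no bottom. This point is the middle of its top, 22 mm above the worktop. The middle 23 mm of the sample gives way under the pin (aim within 7 mm of the middle), the rest carries the gauge's foot. All three look alike; exactly one is uncured, and which one cannot be seen.
- ring_a_dent (a joint): How far the middle of that sample is pressed in, in m: 0 when flush. Under the gauge's pin about 0.0008 in a cured sample, which springs back, and about 0.005 in the uncured one, which then keeps a dent of more than 0.004.
- ring_b_top (a point): Putty sample in its ring mould: an aluminium ring 76 mm across and 22 mm high, filled flush with off-white silicone; 0.17 kg, loose on the worktop; the ring has no bottom. This point is the middle of its top, 22 mm above the worktop. The middle 23 mm of the sample gives way under the pin (aim within 7 mm of the middle), the rest carries the gauge's foot. All three look alike; exactly one is uncured, and which one cannot be seen.
- ring_b_dent (a joint): How far the middle of that sample is pressed in, in m: 0 when flush. Under the gauge's pin about 0.0008 in a cured sample, which springs back, and about 0.005 in the uncured one, which then keeps a dent of more than 0.004.
- ring_c_top (a point): Putty sample in its ring mould: an aluminium ring 76 mm across and 22 mm high, filled flush with off-white silicone; 0.17 kg, loose on the worktop; the ring has no bottom. This point is the middle of its top, 22 mm above the worktop. The middle 23 mm of the sample gives way under the pin (aim within 7 mm of the middle), the rest carries the gauge's foot. All three look alike; exactly one is uncured, and which one cannot be seen.
- ring_c_dent (a joint): How far the middle of that sample is pressed in, in m: 0 when flush. Under the gauge's pin about 0.0008 in a cured sample, which springs back, and about 0.005 in the uncured one, which then keeps a dent of more than 0.004.
- plaster_model: Plaster study model of a dental arch, 48 x 60 x 29 mm, loose bystander; origin at the middle of its underside.
- bur_box: Closed bur box with a clear lid, 66 x 80 x 30 mm, loose bystander at the back; origin at the middle of its underside.
- dappen_1: Small glass dish, 37 mm across, 26 mm high, loose bystander near the front edge; origin at the middle of its underside.
- dappen_2: Small glass dish, 37 mm across, 26 mm high, loose bystander between the gauge stand and the samples; origin at the middle of its underside.
- impression_tray_1: U-shaped impression tray, 70 x 55 x 14 mm, loose bystander at the right; origin at the middle of its underside.

How it is judged:
On the way:
1. the gauge has been pressed on the middle of the uncured sample, its foot flat on it, and the pin has sunk deep (((horizontal distance between gauge_foot and ring_a_top below 0.01 m and z of gauge_foot in the frame of ring_a_top below 0.003 m and value of joint ring_a_dent above 0.003 m) or (horizontal distance between gauge_foot and ring_b_top below 0.01 m and z of gauge_foot in the frame of ring_b_top below 0.003 m and value of joint ring_b_dent above 0.003 m) or (horizontal distance between gauge_foot and ring_c_top below 0.01 m and z of gauge_foot in the frame of ring_c_top below 0.003 m and value of joint ring_c_dent above 0.003 m))), for 0.2 s.
At the end, for the whole second after the job is handed in: The sample that kept a dent from the pin lies wholly inside the reject tray (no part of its ring over the front edge), the other two samples are within 30 mm of where they were, and the gauge stands upright and fully down in its stand, all released (((x of ring_a_top in the frame of tray_in between -0.016 and 0.022 m and y of ring_a_top in the frame of tray_in between -0.022 and 0.022 m and value of joint ring_a_dent above 0.0015 m and distance of each of ring_b_top, ring_c_top from where it was at the start of the episode below 0.03 m) or (x of ring_b_top in the frame of tray_in between -0.016 and 0.022 m and y of ring_b_top in the frame of tray_in between -0.022 and 0.022 m and value of joint ring_b_dent above 0.0015 m and distance of each of ring_a_top, ring_c_top from where it was at the start of the episode below 0.03 m) or (x of ring_c_top in the frame of tray_in between -0.016 and 0.022 m and y of ring_c_top in the frame of tray_in between -0.022 and 0.022 m and value of joint ring_c_dent above 0.0015 m and distance of each of ring_a_top, ring_b_top from where it was at the start of the episode below 0.03 m)) and horizontal distance between gauge_foot and stand_seat below 0.009 m and z of gauge_foot in the frame of stand_seat below 0.004 m and angle between gauge_foot's own z axis and vertical below 0.1 rad); the robot touches nothing.
It fails at once if a sample is lifted (more than 8 mm) or tipped (height (world z) of any of ring_a_top, ring_b_top, ring_c_top above 0.03 m or angle between any of ring_a_top, ring_b_top, ring_c_top's own z axis and vertical above 0.2 rad).
It fails at once if a bystander is shifted by more than 30 mm or tipped over (distance of any of plaster_model, bur_box, dappen_1, dappen_2, impression_tray_1 from where it was at the start of the episode above 0.03 m or angle between any of plaster_model, bur_box, dappen_1, dappen_2, impression_tray_1's own z axis and vertical above 0.6 rad).
It fails at once if the gauge is dropped or knocked over (angle between gauge_foot's own z axis and vertical above 0.7 rad).
It also fails if it takes over 64 s, if anything falls off the work surface, if the arm or the gripper's body presses on something with over 40 N, if the wrist force passes 120 N, or if a joint passes its speed limit or range.

## Working session

There is one attempt and no reset: what is moved stays moved. The work goes in short steps, Python scripts to look and compute and a tool call to move; the robot and the scene stay as the last step left them, time stands still between calls to the robot, and variables do not carry over. Pictures are saved under pics/ and viewed, and the job is handed in when it is done.

Besides the shell and the picture viewer there is one more tool, called as name(argument=value, ...) on one line, values as JSON. jog_arm: Moves the arm, as the interface text tells. Its arguments: {"type":"object","properties":{"series":{"type":"string"},"grip":{"type":"number"},"grip_force":{"type":"number"}},"required":["series"]}

```bash
mkdir -p pics; cat > h.py <<'E'
from rig import monitor, optics, job
import numpy as np, cv2
def ray(im,px):
    K=np.array(im['K']);T=np.array(im['pose'])
    d=T[:3,:3]@np.linalg.solve(K,[px[0],px[1],1]);return T[:3,3],d
def onz(im,px,z):
    o,d=ray(im,px);return (o+d*(z-o[2])/d[2]).round(4)
def proj(im,p):
    T=np.linalg.inv(np.array(im['pose']));c=T[:3,:3]@np.array(p)+T[:3,3];q=np.array(im['K'])@c;return q[:2]/q[2]
def tri(ims,pxs):
    A=np.zeros((3,3));b=np.zeros(3)
    for im,p in zip(ims,pxs):
        o,d=ray(im,p);d=d/np.linalg.norm(d);M=np.eye(3)-np.outer(d,d);A+=M;b+=M@o
    return np.linalg.solve(A,b).round(4)
E
python3 - <<'E'
from h import *
Z=dict(gauge_grip=.128,gauge_foot=.014,stand_seat=.014,tray_in=0,ring_a_top=.022,plaster_model=0,bur_box=0,dappen_1=0,impression_tray_1=0)
for c in ['top','side']:
    im=optics.get_image(c);cv2.imwrite(f'pics/{c}0.png',im['pixels']);print(c,np.array(im['pose']).round(3).tolist(),np.array(im['K']).round(0).tolist())
    for n,z in Z.items():
        for r in optics.pinpoint(c,n)[:4]: print(c,n,round(r['confidence'],2),np.round(r['position'],1),onz(im,r['position'],z))
s=monitor.get_obs();print(s['time'],s['tool_pos'],s['tool_rot'])
E
```

```text
top [[-0.011, -0.991, 0.132, 0.359], [-1.0, 0.009, -0.02, 0.017], [0.019, -0.132, -0.991, 1.305], [0.0, 0.0, 0.0, 1.0]] [[536.0, 0.0, 318.0], [0.0, 536.0, 242.0], [0.0, 0.0, 1.0]]
top gauge_grip 0.58 [170.6 234.3] [0.5362 0.3193 0.128 ]
top gauge_grip 0.42 [182.7 239.6] [0.5241 0.2925 0.128 ]
top gauge_foot 0.96 [181.9 238.4] [0.543  0.3212 0.014 ]
top stand_seat 0.89 [183.5 238.9] [0.5418 0.3173 0.014 ]
top stand_seat 0.23 [313.1 302.2] [0.3861 0.0053 0.014 ]
top tray_in 0.8 [421.3 202.9] [ 0.6291 -0.2665  0.    ]
top plaster_model 0.97 [420.5 287. ] [ 0.4203 -0.2569  0.    ]
top bur_box 0.95 [335.7 196.8] [ 0.6461 -0.0536  0.    ]
top bur_box 0.53 [312.8 301.9] [0.3871 0.0059 0.    ]
top dappen_1 0.67 [232.6 243.6] [0.5311 0.2007 0.    ]
top dappen_1 0.61 [313.2 300.7] [0.39   0.0049 0.    ]
top impression_tray_1 0.83 [457.1 291.3] [ 0.409 -0.346  0.   ]
side [[-0.956, -0.115, 0.269, 0.176], [-0.291, 0.452, -0.843, 1.111], [-0.025, -0.884, -0.466, 0.71], [0.0, 0.0, 0.0, 1.0]] [[556.0, 0.0, 318.0], [0.0, 556.0, 241.0], [0.0, 0.0, 1.0]]
side gauge_grip 0.55 [258.5 301.1] [0.5492 0.3157 0.128 ]
side gauge_foot 0.96 [263.6 349.1] [0.5481 0.3143 0.014 ]
side stand_seat 0.58 [270.7 352.2] [0.5311 0.3195 0.014 ]
side tray_in 0.97 [313.3 223.9] [ 0.6293 -0.2735  0.    ]
side ring_a_top 0.65 [289.6 280.3] [0.5795 0.071  0.022 ]
side plaster_model 0.61 [383.  234.9] [ 0.4201 -0.254   0.    ]
side bur_box 0.8 [279.3 254.9] [ 0.6608 -0.0747  0.    ]
side dappen_1 0.62 [376.1 287.3] [0.3842 0.0156 0.    ]
side dappen_1 0.54 [292.9 325.1] [0.525  0.2069 0.    ]
side impression_tray_1 0.46 [393.5 219.4] [ 0.4094 -0.3594  0.    ]
1.0 [ 0.23067328 -0.49927872  0.23308824] [ 1.98209984  0.43576121 -1.98207079]
```

View pics/top0.png

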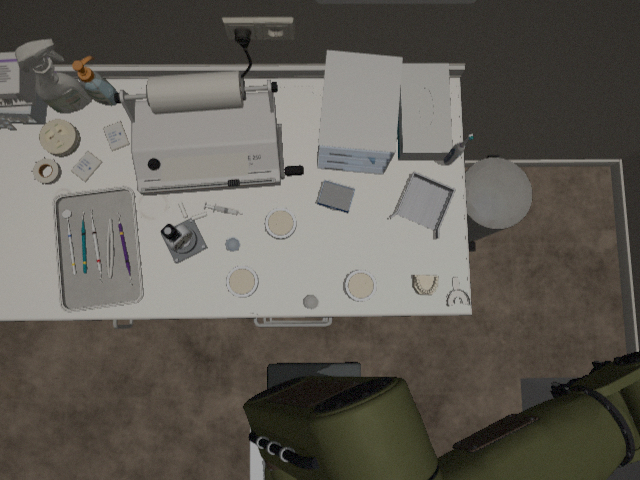

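View pics/side0.png

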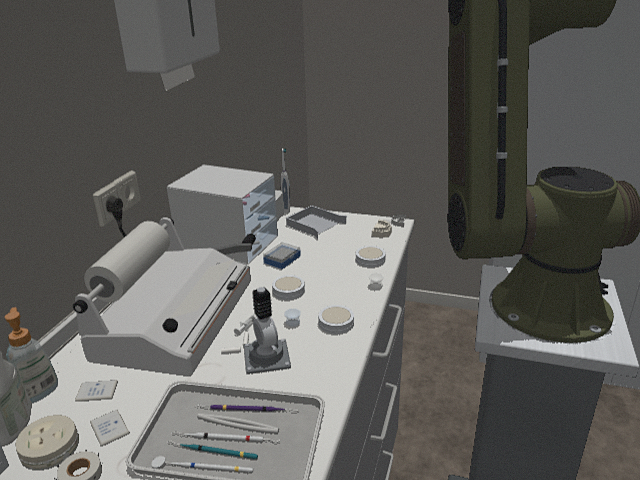

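Three rings show in the top view near (280,223), (241,282) and (360,285). The gauge is at (175,235) and the tray at (422,204), with its front facing lower-left. I'll zoom in for detail.

```bash
python3 - <<'E'
from h import *
t=optics.get_image('top');s=optics.get_image('side')
def crop(im,x,y,w,h,k): return cv2.resize(im['pixels'][y:y+h,x:x+w],None,fx=k,fy=k,interpolation=cv2.INTER_CUBIC)
a=crop(t,145,205,70,70,5);b=crop(t,380,165,80,80,5)[:350,:400]
c=crop(s,225,280,80,100,3.5);c=cv2.resize(c,(280,350))
cv2.imwrite('pics/crop0.png',np.hstack([a,b]));cv2.imwrite('pics/crop0s.png',crop(s,220,275,90,105,5))
# rings: bright-threshold fits
g=t['pixels'].astype(int)
for n,(x,y) in dict(P=(280,223),Q=(241,282),R=(360,285)).items():
    p=cv2.cvtColor(t['pixels'],cv2.COLOR_BGR2HSV)[y-22:y+22,x-22:x+22]
    # putty: saturated warm
    m=((p[...,1]>25)).astype(np.uint8)
    k,l,st,ce=cv2.connectedComponentsWithStats(m);i=1+np.argmax(st[1:,4]);px=ce[i]+[x-22,y-22]
    print(n,st[i],px.round(1),onz(t,px,.022), proj(s,onz(t,px,.022)).round(1))
    # same side
    q=proj(s,onz(t,px,.022)).astype(int)
    p=cv2.cvtColor(s['pixels'],cv2.COLOR_BGR2HSV)[q[1]-16:q[1]+16,q[0]-24:q[0]+24]
    m=((p[...,1]>25)).astype(np.uint8)
    k,l,st,ce=cv2.connectedComponentsWithStats(m);i=1+np.argmax(st[1:,4]);px=ce[i]+[q[0]-24,q[1]-16]
    print('  side',st[i],px.round(1),onz(s,px,.022))
E
```

```text
P [ 10  10  25  24 470] [280.2 222.5] [0.5788 0.0832 0.022 ] [288.1 283. ]
  side [ 12  10  25  13 255] [287.9 283.1] [0.5792 0.0835 0.022 ]
Q [ 10   9  26  25 495] [241.5 281. ] [0.4382 0.1756 0.022 ] [336.  314.5]
  side [ 11   9  28  16 342] [335.8 314.7] [0.4384 0.1765 0.022 ]
R [ 10  10  25  25 489] [360.3 285. ] [ 0.4255 -0.1079  0.022 ] [370.1 252.4]
  side [ 13  12  23  10 189] [370.2 252.5] [ 0.4253 -0.1076  0.022 ]
```

View pics/crop0.png

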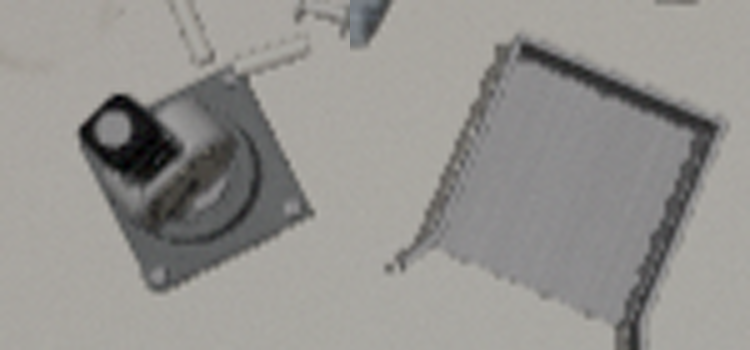

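View pics/crop0s.png

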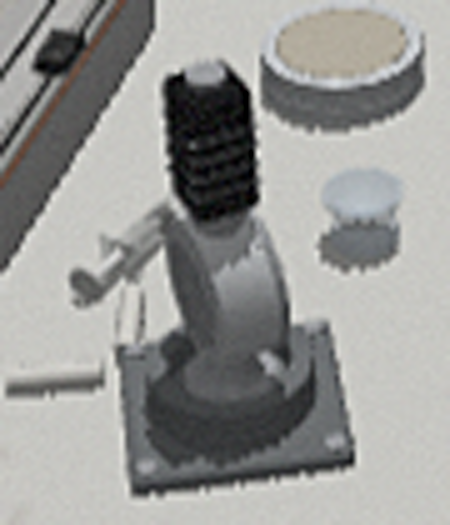

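```bash
cat > fit.py <<'E'
from h import *
from scipy.optimize import minimize
from scipy.spatial import ConvexHull
def cyl(r,h0,h1,ax='z',n=40,c=0):
    a=np.linspace(0,2*np.pi,n,endpoint=False);P=[]
    for h in(h0,h1):
        for t in a:
            P.append([r*np.cos(t),r*np.sin(t),h] if ax=='z' else [h,r*np.cos(t),c+r*np.sin(t)])
    return np.array(P)
box=lambda w,h0,h1:np.array([[x,y,z] for x in(-w,w) for y in(-w,w) for z in(h0,h1)])
parts=[box(.0135,.087,.141),cyl(.03,-.0125,.0125,'x',c=.049)]
def sil(im,x,y,yaw,z0,S=4):
    m=np.zeros((480*S//1,640*S),np.uint8)
    c,s=np.cos(yaw),np.sin(yaw);R=np.array([[c,-s,0],[s,c,0],[0,0,1]])
    for P in parts:
        q=np.array([proj(im,R@p+[x,y,z0]) for p in P])
        h=cv2.convexHull(((q+.5)*S).astype(np.int32));cv2.fillConvexPoly(m,h,255)
    return cv2.resize(m,(640,480),interpolation=cv2.INTER_AREA)/255.
E
python3 - <<'E'
from fit import *
ims={};M={}
for c in ['top','side']:
    ims[c]=optics.get_image(c)
    r=optics.trace(c,'gauge_grip')[0];M[c]=r['mask'];print(c,r['confidence'],r['mask'].sum(),r['position'])
    v=ims[c]['pixels'].copy();v[M[c]]=v[M[c]]//2+[0,0,127]
    ys,xs=np.where(M[c]);cv2.imwrite(f'pics/m_{c}.png',cv2.resize(v[ys.min()-8:ys.max()+8,xs.min()-8:xs.max()+8].astype(np.uint8),None,fx=5,fy=5,interpolation=0))
def cost(p,yaw):
    # ignore rows below foot zone: only where z>.03 -> weight near silhouette
    e=0
    for c in ims:
        S=sil(ims[c],p[0],p[1],yaw,.014,2);m=M[c].astype(float)
        inter=np.minimum(S,m).sum();e+=1-inter/np.maximum(S,m).sum()
    return e
for d in range(-90,90,10):
    r=minimize(cost,[.543,.319],args=(np.radians(d),),method='Nelder-Mead',options=dict(initial_simplex=[[.543,.319],[.55,.319],[.543,.326]],maxfev=25))
    print(d,round(r.fun,3),r.x.round(4))
E
```

```text
top 0.67 567 [174.4, 235.7]
side 0.69 1223 [260.5, 324.2]
-90 0.554 [0.5391 0.3181]
-80 0.579 [0.5402 0.3187]
-70 0.62 [0.5401 0.3187]
-60 0.635 [0.5399 0.3199]
-50 0.643 [0.5398 0.32  ]
-40 0.674 [0.5398 0.3206]
-30 0.702 [0.5398 0.3195]
-20 0.667 [0.5391 0.3198]
-10 0.604 [0.5391 0.3191]
0 0.54 [0.5391 0.3187]
10 0.491 [0.539  0.3195]
20 0.493 [0.5388 0.3191]
30 0.449 [0.5394 0.3185]
40 0.346 [0.5392 0.3191]
50 0.345 [0.5392 0.3182]
60 0.435 [0.5385 0.3168]
70 0.501 [0.5394 0.317 ]
80 0.538 [0.5385 0.3174]
```

```bash
python3 - <<'E'
from fit import *
for c in ['top','side']:
    im=optics.get_image(c);v=cv2.resize(im['pixels'],None,fx=5,fy=5,interpolation=cv2.INTER_CUBIC)
    out=[]
    for d in (35,45,55):
        w=v.copy();yaw=np.radians(d);R=np.array([[np.cos(yaw),-np.sin(yaw),0],[np.sin(yaw),np.cos(yaw),0],[0,0,1]])
        for P in parts:
            q=np.array([proj(im,R@p+[.539,.3187,.014]) for p in P]);n=len(q)
            q=((q+.5)*5).astype(np.int32)
            if n==8:
                for i in range(8):
                    for j in range(i):
                        if bin(i^j).count('1')==1: cv2.line(w,q[i].tolist(),q[j].tolist(),(0,0,255),1)
            else:
                cv2.polylines(w,[q[:40]],True,(255,0,0),1);cv2.polylines(w,[q[40:]],True,(0,255,0),1)
        x,y=(150,210) if c=='top' else (230,280)
        out.append(w[y*5:y*5+(55 if c=='top' else 90)*5,x*5:x*5+52*5])
    cv2.imwrite(f'pics/ov_{c}.png',np.hstack(out))
E
```

```text
(no output)
```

View pics/ov_top.png

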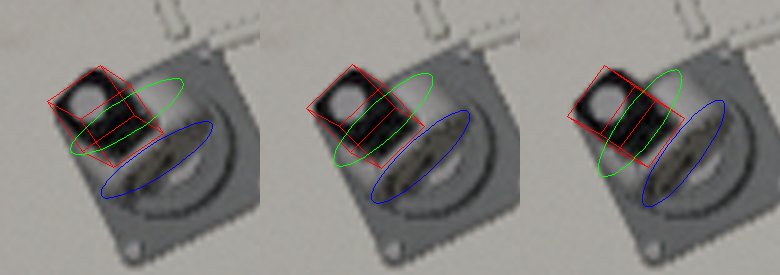

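View pics/ov_side.png

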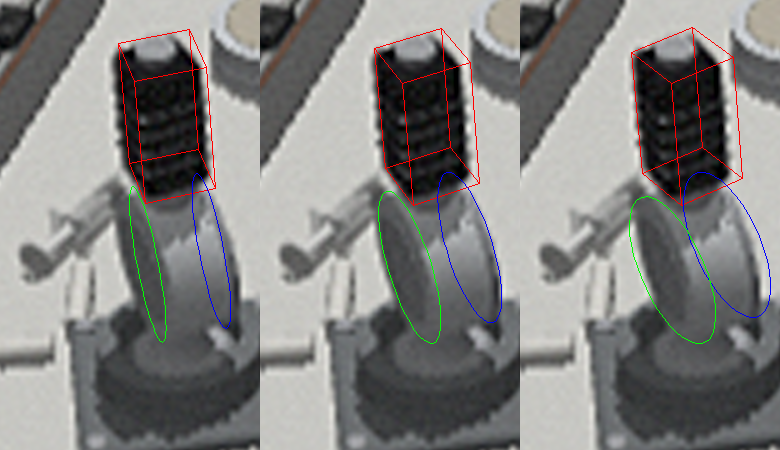

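```bash
python3 - <<'E'
from h import *
from scipy.spatial.transform import Rotation as R
s=monitor.get_obs();M=R.from_rotvec(s['tool_rot']).as_matrix();print(M.round(3),np.degrees(np.arctan2(M[1,1],M[0,1])),s['force'],s['gripper_width'])
E
```

```text
[[-0.     0.419 -0.908]
 [ 0.    -0.908 -0.419]
 [-1.    -0.    -0.   ]] -65.2027942145026 [4.72725427e-01 8.72441759e-04 1.27431920e+00] 0.998998302827234
```

Fit: gauge at about (0.541, 0.319), yaw about 45°, with the dial facing the robot. I'll grasp with the jaws at 45°.

jog_arm(series="1.8 4.7 0 0.12;3.5 9.4 0 0.24;5.3 14 0 0.36;7 18.7 0 0.48;8.8 23.4 0 0.6;10.6 28 0 0.72;12.4 32.7 0 0.84;14.1 37.4 0 0.96;15.9 42 0 1.08;17.5 46 0 1.2", grip=1)

```text
time: 2.4
tool_pos: [0.406, -0.037, 0.2335]
tool_rot: [1.16, 1.24, -1.159]
force: [0.6, -0.5, 0.0]
gripper_width: 1.001
```

jog_arm(series="1.7 4.5 0 0.09;3.4 9 0 0.18;5.1 13.5 0 0.27;6.8 18 0 0.36;8.4 22.4 0 0.45;10.1 26.9 0 0.54;11.8 31.3 0 0.63;13.5 35.8 0 0.72;13.5 35.8 0 0.723;13.5 35.8 0 0.723")

```text
time: 3.4
tool_pos: [0.5405, 0.3193, 0.2321]
tool_rot: [0.613, 1.483, -0.614]
force: [-0.2, 0.5, -0.4]
gripper_width: 0.999
```

```bash
cat > snap.py <<'E'
import sys
from fit import *
def main(tag,ct,cs,k=5):
    t=optics.get_image('top');s=optics.get_image('side')
    cv2.imwrite(f'pics/{tag}_t.png',cv2.resize(t['pixels'][ct[1]:ct[1]+ct[3],ct[0]:ct[0]+ct[2]],None,fx=k,fy=k,interpolation=2))
    cv2.imwrite(f'pics/{tag}_s.png',cv2.resize(s['pixels'][cs[1]:cs[1]+cs[3],cs[0]:cs[0]+cs[2]],None,fx=k,fy=k,interpolation=2))
    o=monitor.get_obs();print(o['time'],np.round(o['tool_pos'],4),np.round(o['force'],2),np.round(o['ft_torque'],2),round(o['gripper_width'],3),np.round(o['qpos'],2))
    return t,s
if __name__=='__main__':
    a=[int(v) for v in sys.argv[2:]];main(sys.argv[1],a[:4],a[4:8])
E
python3 snap.py a 120 180 120 100 200 220 120 120
```

```text
3.5 [0.5406 0.318  0.2332] [0.55 0.38 0.42] [ 0.01  0.03 -0.  ] 1.003 [ 0.47  0.47  1.28 -0.    1.39 -0.31]
```

View pics/a_s.png

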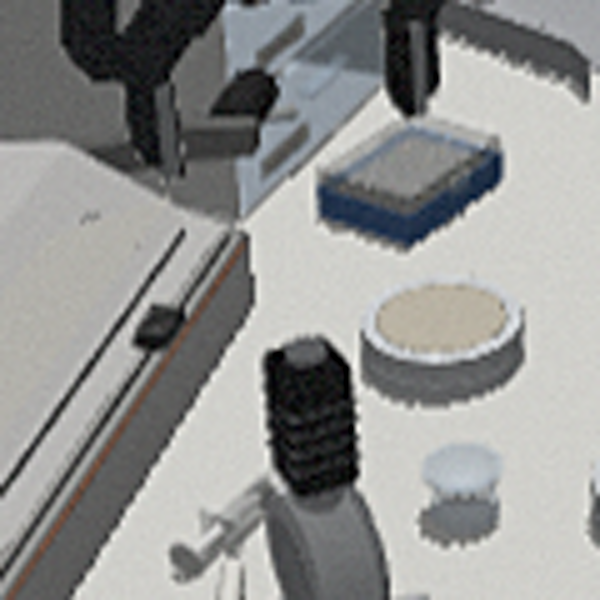

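View pics/a_t.png

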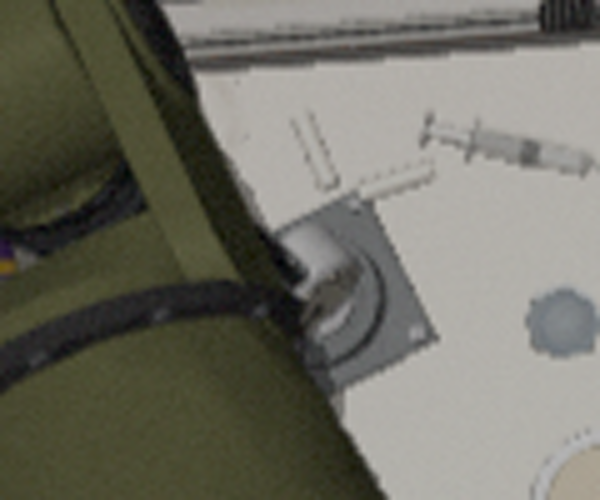

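The side view has the fingers straddling the handle, at crop pixels (160,110) and (410,60). Descending.

jog_arm(series="0 0 -3 0;0 0 -6 0;0 0 -8 0;0 0 -9.3 0;0 0 -10.1 0;0 0 -10.1 0")

```text
time: 4.1
tool_pos: [0.5407, 0.3183, 0.132]
tool_rot: [0.615, 1.482, -0.615]
force: [-0.7, -0.9, -0.5]
gripper_width: 1.0
```

```bash
python3 snap.py b 120 180 120 100 200 220 120 120
```

```text
4.2 [0.5411 0.3187 0.1332] [0.33 0.14 0.94] [-0.02 -0.   -0.02] 1.002 [ 0.47  0.56  1.39  0.    1.19 -0.31]
```

View pics/b_s.png

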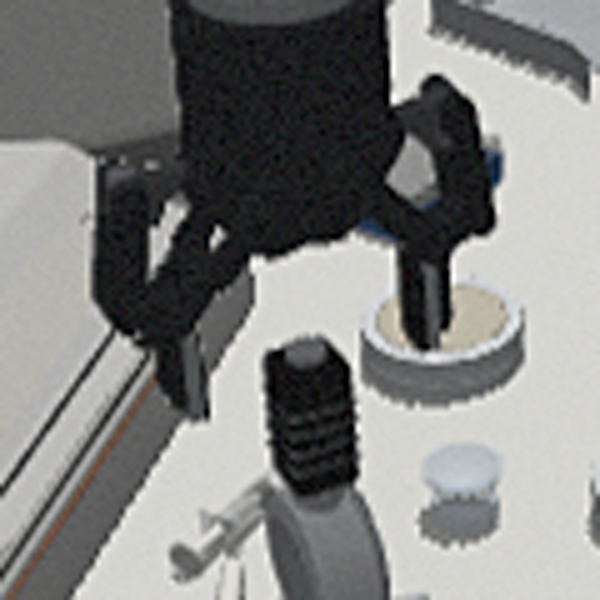

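```bash
python3 - <<'E'
from h import *
s=optics.get_image('side')
c=np.array([.541,.3187])
u=np.array([.7071,.7071])
for z in(.11,.122,.135):
    for k in(-.0425,0,.0425):
        p=[*(c+k*u),z];print(z,k,((proj(s,p)-[200,220]+.5)*5).round(0))
print(((proj(s,[.541,.319,.155])-[200,220]+.5)*5).round(0),((proj(s,[.541,.319,.101])-[200,220]+.5)*5).round(0))
E
```

```text
0.11 -0.0425 [418. 423.]
0.11 0 [316. 456.]
0.11 0.0425 [210. 489.]
0.122 -0.0425 [417. 397.]
0.122 0 [314. 429.]
0.122 0.0425 [207. 462.]
0.135 -0.0425 [415. 368.]
0.135 0 [311. 400.]
0.135 0.0425 [204. 433.]
[307. 355.] [317. 476.]
```

jog_arm(series="0 0 -0.5 0;0 0 -1 0;0 0 -1 0")

```text
time: 4.55
tool_pos: [0.5403, 0.3186, 0.1212]
tool_rot: [0.614, 1.483, -0.615]
force: [0.1, 0.0, 0.3]
gripper_width: 0.998
```

jog_arm(series="0 0 0 0;0 0 0 0;0 0 0 0;0 0 0 0;0 0 0 0;0 0 0 0;0 0 0 0;0 0 0 0", grip=0, grip_force=50)

```text
time: 5.35
tool_pos: [0.5408, 0.3188, 0.1223]
tool_rot: [0.615, 1.482, -0.614]
force: [1.2, 1.6, 1.5]
gripper_width: 0.308
```

```bash
python3 snap.py c 120 180 120 100 200 260 120 120
```

```text
5.45 [0.5408 0.3188 0.1223] [0.79 0.08 3.6 ] [ 0.21 -0.19  0.03] 0.31 [ 0.47  0.57  1.4   0.    1.17 -0.31]
```

View pics/c_s.png

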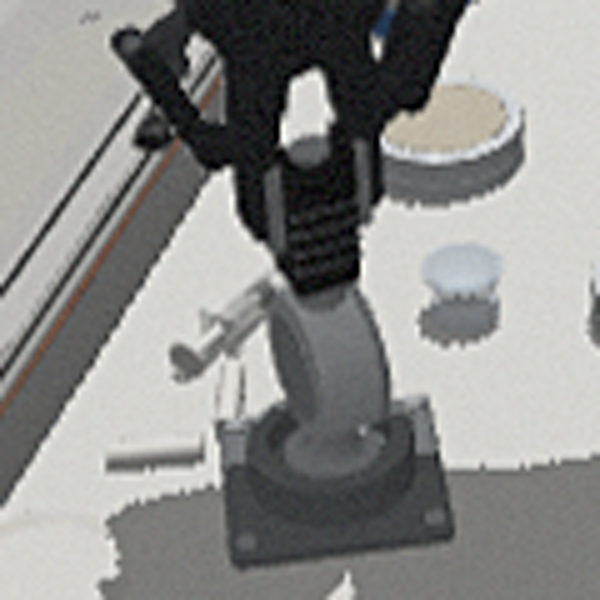

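Gripped square (opening 26 mm). Lifting.

jog_arm(series="0 0 1 0;0 0 3 0;0 0 5 0;0 0 6 0;-1.2 -1.6 6 -0.14;-3 -4 6 -0.28;-5 -7 6 -0.42;-7 -10 6 -0.56;-9 -12.5 6 -0.7;-10.2 -14.3 6 -0.84")

```text
time: 6.45
tool_pos: [0.4371, 0.1743, 0.1819]
tool_rot: [1.253, 1.18, -1.255]
force: [0.4, -0.0, -2.9]
gripper_width: 0.311
```

jog_arm(series="0 0 0 -0.14;0 0 0 -0.28;0 0 0 -0.42;0 0 0 -0.56;0 0 0 -0.7;0 0 0 -0.84;0 0 0 -0.99;0 0 0 -0.99;0 0 0 -0.99")

```text
time: 7.35
tool_pos: [0.4385, 0.1757, 0.182]
tool_rot: [1.922, 0.522, -1.923]
force: [-0.1, -0.2, -2.4]
gripper_width: 0.31
```

```bash
python3 snap.py d 180 180 120 100 270 210 120 120;python3 -c "
from h import *
for i in range(4):
  optics.get_image('top');o=monitor.get_obs();print(np.round(o['force'],2),np.round(o['tool_pos'],4))"
```

```text
7.45 [0.4386 0.1757 0.182 ] [-0.24  0.5  -2.68] [-0.02  0.01  0.  ] 0.313 [0.3  0.18 1.8  0.   1.17 1.34]
[-0.37  0.66 -2.9 ] [0.4386 0.1757 0.182 ]
[ 0.19  0.72 -1.58] [0.4386 0.1757 0.1821]
[ 1.15  0.14 -2.02] [0.4386 0.1757 0.1821]
[-0.72  0.38 -2.45] [0.4387 0.1757 0.1821]
```

View pics/d_s.png

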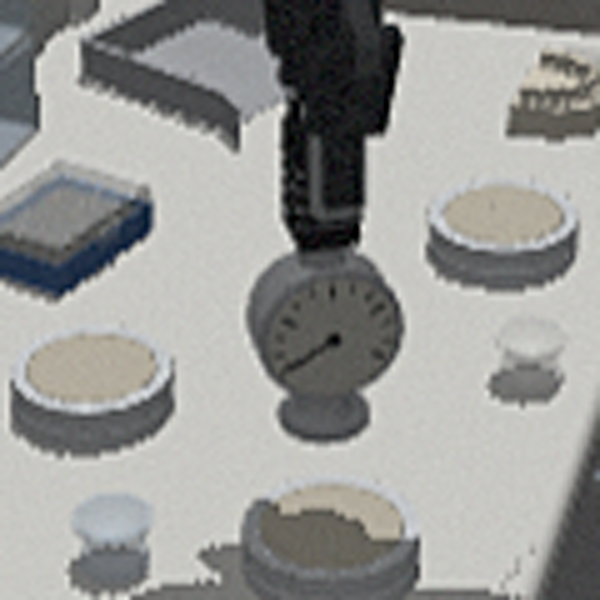

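View pics/d_t.png

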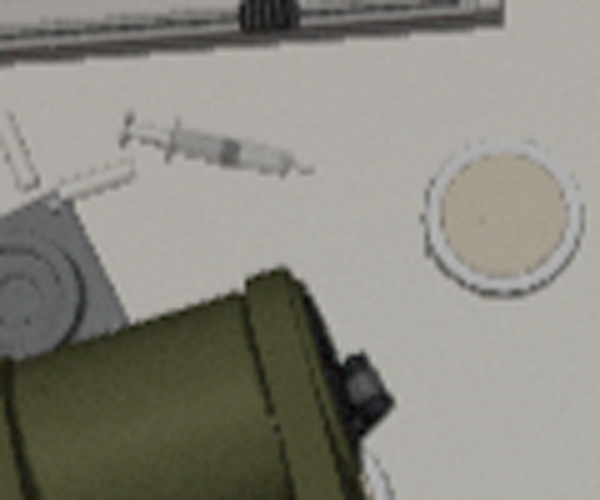

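The dial faces the side camera clearly, hand at rest at lower left, pivot at crop (335,340). Pressing this sample.

jog_arm(series="0 0 -2 0;0 0 -3.5 0;0 0 -4.3 0;0 0 -4.6 0;0 0 -4.8 0;0 0 -5 0;0 0 -5.1 0;0 0 -5.2 0;0 0 -5.2 0")

```text
time: 8.55
tool_pos: [0.4389, 0.1758, 0.1303]
tool_rot: [1.926, 0.518, -1.925]
force: [0.4, -0.5, -1.9]
gripper_width: 0.31
```

```bash
python3 snap.py e 180 180 120 100 270 220 120 120;python3 -c "
from h import *
for i in range(3):
  optics.get_image('top');o=monitor.get_obs();print(np.round(o['force'],2),np.round(o['tool_pos'],4))"
```

```text
8.65 [0.4388 0.1757 0.1303] [ 0.17 -0.63 -0.75] [-0.04 -0.16  0.05] 0.306 [ 0.3   0.25  1.85 -0.    1.05  1.35]
[ 0.26 -0.58  0.74] [0.4388 0.1757 0.1303]
[ 0.04  0.14 -0.05] [0.4388 0.1758 0.1303]
[ 0.77 -0.25 -0.5 ] [0.4388 0.1758 0.1303]
```

View pics/e_s.png

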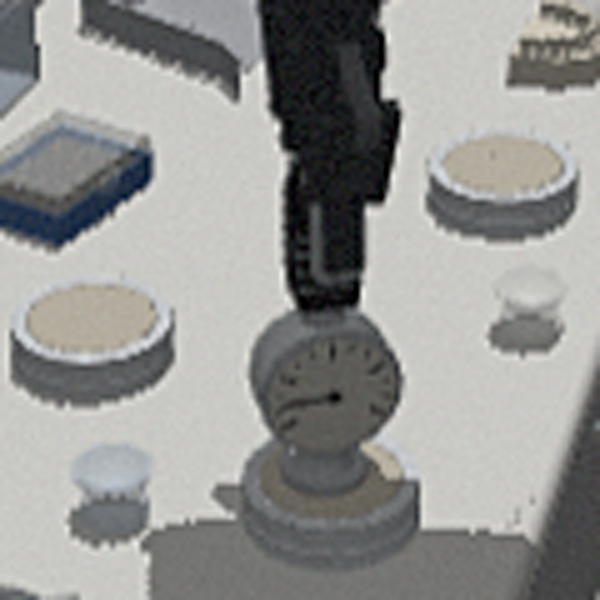

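The hand has moved only slightly, but the foot may not be seated yet. Pressing further until the force shows the foot is bearing.

jog_arm(series="0 0 -0.05 0;0 0 -0.1 0;0 0 -0.1 0")

```text
time: 9.1
tool_pos: [0.4392, 0.1758, 0.1302]
tool_rot: [1.927, 0.518, -1.924]
force: [-2.4, -0.5, 12.5]
gripper_width: 0.309
```

```bash
python3 -c "
from h import *
for i in range(3):
  optics.get_image('top');o=monitor.get_obs();print(np.round(o['force'],2),np.round(o['tool_pos'],4))"
```

```text
[-2.9  -1.61 12.07] [0.4391 0.1758 0.1302]
[-1.74 -1.47 12.65] [0.4392 0.1758 0.1302]
[-2.32 -1.43 12.21] [0.4392 0.1758 0.1302]
```

```bash
python3 snap.py f 180 180 120 100 300 270 75 75 
```

```text
9.35 [0.4392 0.1758 0.1302] [-2.18 -1.64 11.91] [-0.25  0.61  0.04] 0.313 [ 0.3   0.25  1.85 -0.    1.05  1.35]
```

View pics/f_s.png

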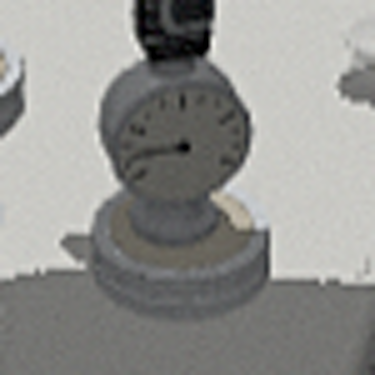

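Uncured sample found: the foot bears at about 15 N net and the hand stays near 0.4 rad. Reversing the path to put the gauge back.

jog_arm(series="0 0 0.5 0;0 0 1.5 0;0 0 3.5 0;0 0 5.5 0.1;0 0 5.8 0.24;2 2.8 5.8 0.38;4 5.6 5.8 0.52;6 8.4 5.8 0.66;8 11.2 5.8 0.8;9.2 12.9 5.8 0.94")

```text
time: 10.35
tool_pos: [0.5314, 0.3064, 0.1871]
tool_rot: [1.281, 1.161, -1.282]
force: [0.5, -0.8, -2.8]
gripper_width: 0.313
```

jog_arm(series="0.5 0.7 0 0.14;1 1.4 0 0.28;1 1.4 0 0.42;1 1.4 0 0.56;1 1.4 0 0.7;1 1.4 0 0.84;1 1.4 0 0.89;1 1.4 0 0.89;1 1.4 0 0.89")

```text
time: 11.25
tool_pos: [0.5406, 0.3187, 0.1873]
tool_rot: [0.616, 1.482, -0.616]
force: [0.6, -0.6, -2.7]
gripper_width: 0.307
```

```bash
python3 snap.py g 140 180 120 100 200 250 120 120 ; python3 - <<'E'
from h import *
for c in('top','side'):
    im=optics.get_image(c)
    for n,z in(('stand_seat',.014),('gauge_foot',.0665)):
        for r in optics.pinpoint(c,n)[:2]: print(c,n,round(r['confidence'],2),onz(im,r['position'],z))
E
```

```text
11.35 [0.5406 0.3187 0.1872] [-0.19  0.24 -2.66] [-0.03  0.04  0.01] 0.312 [ 0.47  0.51  1.34 -0.    1.3  -0.31]
top stand_seat 0.94 [0.5386 0.3172 0.014 ]
top gauge_foot 0.42 [0.5429 0.321  0.0665]
side stand_seat 0.62 [0.5334 0.3239 0.014 ]
side gauge_foot 0.94 [0.5514 0.2993 0.0665]
```

View pics/g_s.png

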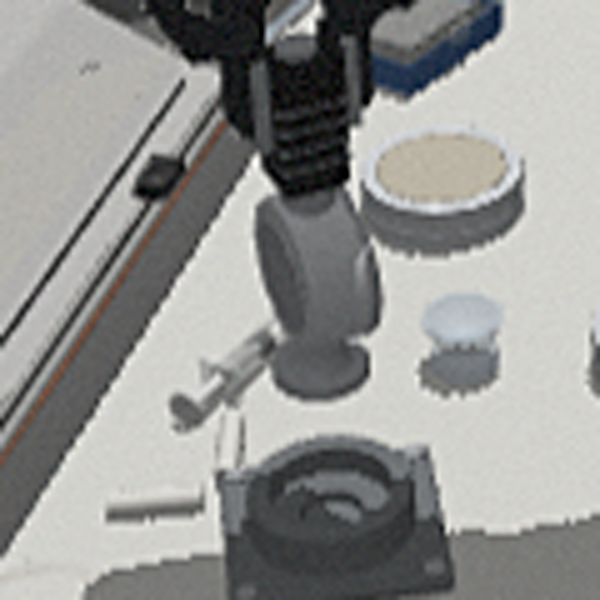

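View pics/g_t.png

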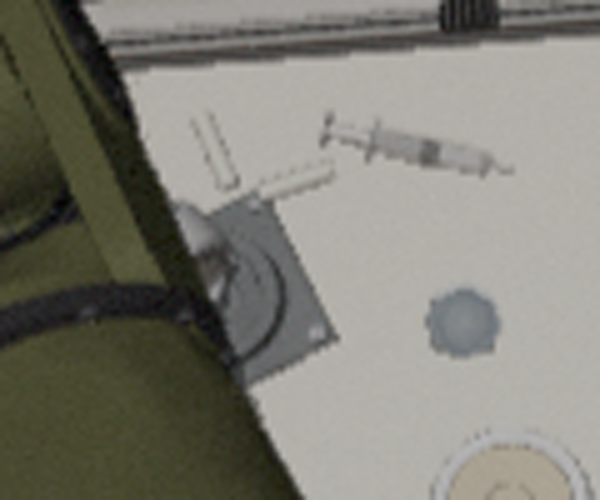

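The gauge hangs over the cup. Lowering it by 6.5 cm, the reverse of the lift.

jog_arm(series="0 0 -2 0;0 0 -4 0;0 0 -5 0;0 0 -5.5 0;0 0 -6 0;0 0 -6.3 0;0 0 -6.5 0;0 0 -6.5 0")

```text
time: 12.45
tool_pos: [0.5409, 0.3188, 0.1225]
tool_rot: [0.615, 1.482, -0.614]
force: [-0.5, 0.3, -1.3]
gripper_width: 0.311
```

```bash
python3 snap.py h 140 180 120 100 200 270 120 120 
```

```text
12.55 [0.5407 0.3188 0.1224] [-0.88 -0.21 -2.54] [ 0.01 -0.03  0.01] 0.31 [ 0.47  0.57  1.4  -0.    1.17 -0.31]
```

View pics/h_s.png

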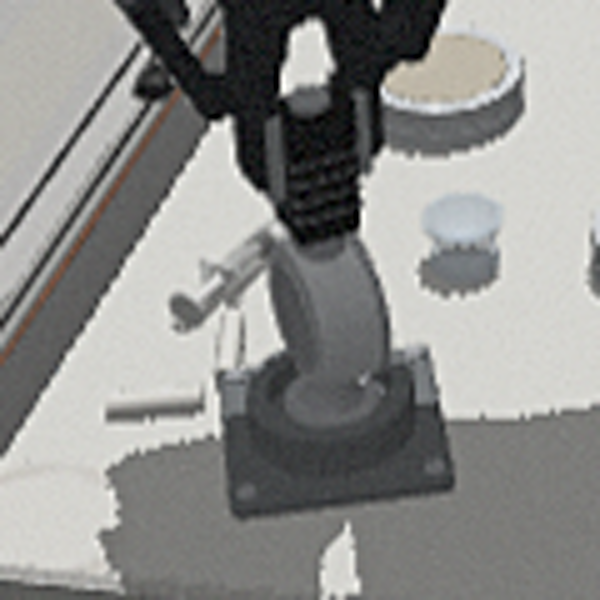

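jog_arm(series="0 0 -0.05 0;0 0 -0.1 0;0 0 -0.1 0")

```text
time: 12.85
tool_pos: [0.541, 0.3188, 0.1223]
tool_rot: [0.615, 1.481, -0.613]
force: [-2.2, -1.3, 7.1]
gripper_width: 0.309
```

jog_arm(series="0 0 0 0;0 0 0 0;0 0 0 0;0 0 0 0;0 0 0 0;0 0 0 0;0 0 0 0;0 0 0 0", grip=1)

```text
time: 13.65
tool_pos: [0.5407, 0.3187, 0.1211]
tool_rot: [0.614, 1.482, -0.614]
force: [0.0, 0.2, 0.3]
gripper_width: 1.006
```

jog_arm(series="0 0 1 0;0 0 3 0;0 0 6 0;0 0 9 0;0 0 11 0;0 0 11 0")

```text
time: 14.25
tool_pos: [0.5415, 0.3192, 0.2352]
tool_rot: [0.618, 1.478, -0.61]
force: [0.0, -0.1, 0.6]
gripper_width: 0.999
```

```bash
python3 snap.py i 140 180 120 100 200 270 120 120 
```

```text
14.35 [0.5406 0.3187 0.2312] [-0.2   0.79  0.06] [ 0.05 -0.03 -0.01] 0.998 [ 0.47  0.48  1.28  0.    1.38 -0.31]
```

View pics/i_s.png

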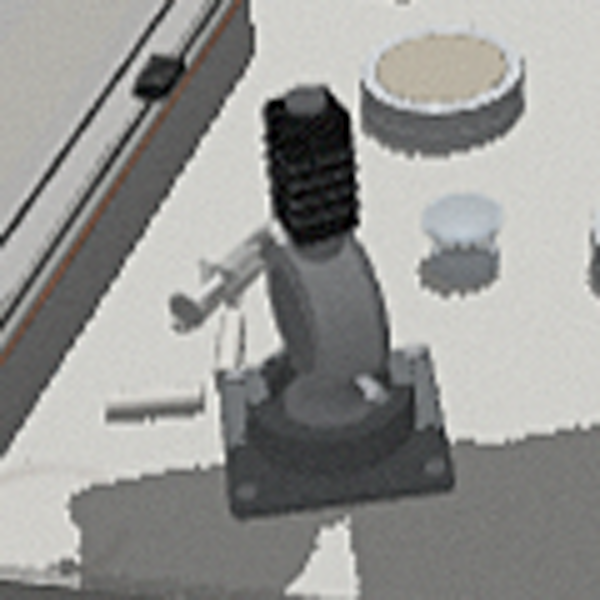

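The gauge stands upright and seated, with its collar at crop (330,420). Next I'll measure the tray pose and re-measure the ring.

```bash
python3 - <<'E'
from h import *
t=optics.get_image('top');s=optics.get_image('side')
def ring(im,p3,wx,wy):
    q=proj(im,p3).astype(int);x,y=q[0]-wx,q[1]-wy
    p=cv2.cvtColor(im['pixels'],cv2.COLOR_BGR2HSV)[y:y+2*wy,x:x+2*wx]
    m=(p[...,1]>25).astype(np.uint8);k,l,st,ce=cv2.connectedComponentsWithStats(m);i=1+np.argmax(st[1:,4]);return st[i][4],onz(im,ce[i]+[x,y],.022)
for n,p in dict(P=(.579,.083,.022),Q=(.438,.176,.022),R=(.4255,-.1078,.022)).items(): print(n,ring(t,p,22,22),ring(s,p,24,16))
for c,im in(('top',t),('side',s)):
    r=optics.pinpoint(c,'tray_in');print([(round(a['confidence'],2),onz(im,a['position'],0)) for a in r])
    r=optics.trace(c,'tray_in')
    print(len(r))
# tray floor: grey segmentation in top
p=t['pixels'][165:245,380:460].mean(2);m=((p>95)&(p<145)).astype(np.uint8)
m=cv2.morphologyEx(m,cv2.MORPH_OPEN,np.ones((3,3)))
k,l,st,ce=cv2.connectedComponentsWithStats(m);print(st.tolist());i=1+np.argmax(st[1:,4])
pts=cv2.findContours((l==i).astype(np.uint8),0,1)[0][0];b=cv2.minAreaRect(pts);bx=cv2.boxPoints(b)+[380,165];print(b,[onz(t,q,0).tolist() for q in bx], onz(t,np.array(b[0])+[380,165],0))
cv2.imwrite('pics/tray.png',cv2.resize(np.hstack([t['pixels'][165:245,380:460],np.repeat((l==i)[...,None]*255,3,2).astype(np.uint8)]),None,fx=5,fy=5))
cv2.imwrite('pics/trays.png',cv2.resize(s['pixels'][190:250,270:360],None,fx=7,fy=7,interpolation=2))
E
```

```text
P (np.int32(470), array([0.5788, 0.0833, 0.022 ])) (np.int32(257), array([0.5791, 0.0837, 0.022 ]))
Q (np.int32(495), array([0.4383, 0.1757, 0.022 ])) (np.int32(344), array([0.4382, 0.1768, 0.022 ]))
R (np.int32(486), array([ 0.4255, -0.1079,  0.022 ])) (np.int32(189), array([ 0.4253, -0.1079,  0.022 ]))
[(0.86, array([ 0.6318, -0.2694,  0.    ]))]
2
[(0.95, array([ 0.625 , -0.2726,  0.    ])), (0.56, array([0.4431, 0.158 , 0.    ]))]
1
[[0, 0, 80, 80, 6235], [0, 0, 6, 3, 16], [0, 4, 3, 6, 17], [29, 9, 4, 5, 18], [24, 16, 5, 10, 32], [21, 27, 4, 5, 17], [14, 34, 8, 15, 53], [53, 71, 3, 4, 12]]
((17.318967819213867, 40.922420501708984), (3.4139678478240967, 15.625468254089355), 23.198589324951172) [[0.6055, -0.1944, 0.0], [0.6417, -0.2108, 0.0], [0.6383, -0.2185, 0.0], [0.6021, -0.2021, 0.0]] [ 0.6219 -0.2064  0.    ]
```

View pics/tray.png

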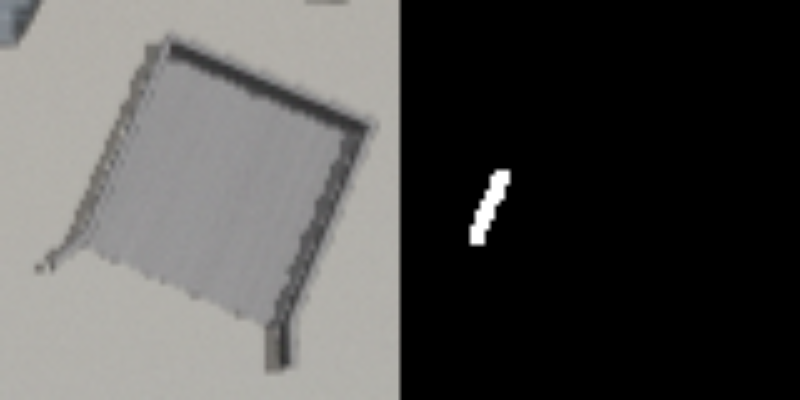

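View pics/trays.png

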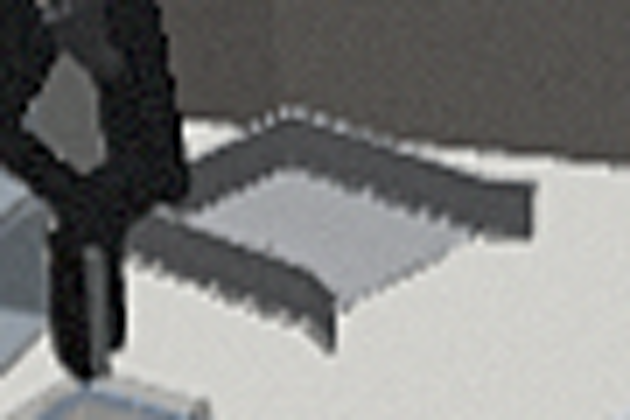

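```bash
python3 - <<'E'
from h import *
t=optics.get_image('top')
f=lambda x,y,z=0:onz(t,[380+x/5-.5,165+y/5-.5],z)[:2]
L,R_=f(83,247),f(278,323);bl,br=f(168,42,.024),f(368,124,.024)
print(L,R_,np.linalg.norm(L-R_),bl,br,np.linalg.norm(bl-br))
d=R_-L;print('y dir angle',np.degrees(np.arctan2(*d[::-1])), np.degrees(np.arctan2(*(br-bl)[::-1])))
a=np.arctan2(*((d/np.linalg.norm(d)+(br-bl)/np.linalg.norm(br-bl))[::-1]));ax=a+np.pi/2;x=np.array([np.cos(ax),np.sin(ax)]);print('x axis',np.degrees(ax),x)
print('centre from front',(L+R_)/2+.054*x,'from back',(bl+br)/2-.054*x)
E
```

```text
[ 0.6017 -0.2028] [ 0.5628 -0.2983] 0.10311866950266574 [ 0.6994 -0.2438] [ 0.6575 -0.3409] 0.10575452708986033
y dir angle -112.16253423484004 -113.34086928628935
x axis -22.751701760564686 [ 0.92218949 -0.38673835]
centre from front [ 0.63204823 -0.27143387] from back [ 0.62865177 -0.27146613]
```

jog_arm(series="-2 -2.8 0 -0.14;-4 -5.6 0 -0.28;-6 -8.4 0 -0.42;-8 -11.2 0 -0.56;-10 -14 0 -0.7;-10.25 -14.3 -2 -0.84;-10.25 -14.3 -5 -0.98;-10.25 -14.3 -9 -1.12;-10.25 -14.3 -13 -1.18;-10.25 -14.3 -16 -1.18")

```text
time: 15.7
tool_pos: [0.4374, 0.1754, 0.069]
tool_rot: [1.494, 0.995, -1.497]
force: [0.5, -0.1, 0.2]
gripper_width: 0.999
```

```bash
python3 snap.py j 180 180 120 100 260 230 120 120 
```

```text
15.8 [0.4363 0.1751 0.0679] [-0.11  0.17  0.76] [ 0.02 -0.01 -0.02] 1.002 [ 0.3   0.35  1.89 -0.    0.91  0.7 ]
```

View pics/j_s.png

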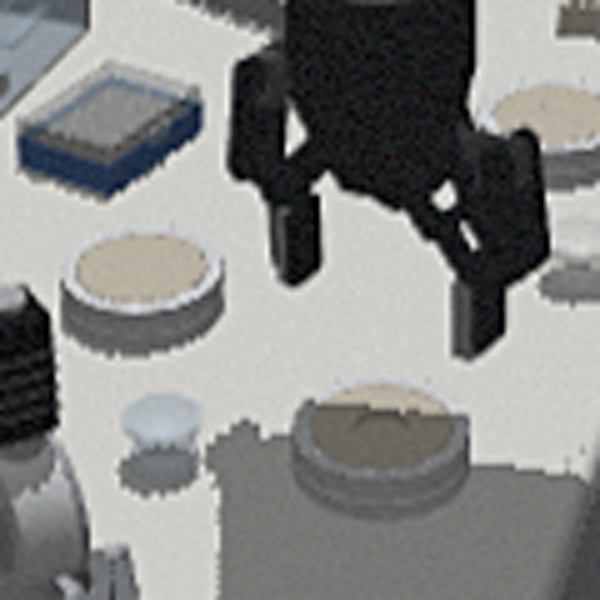

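View pics/j_t.png

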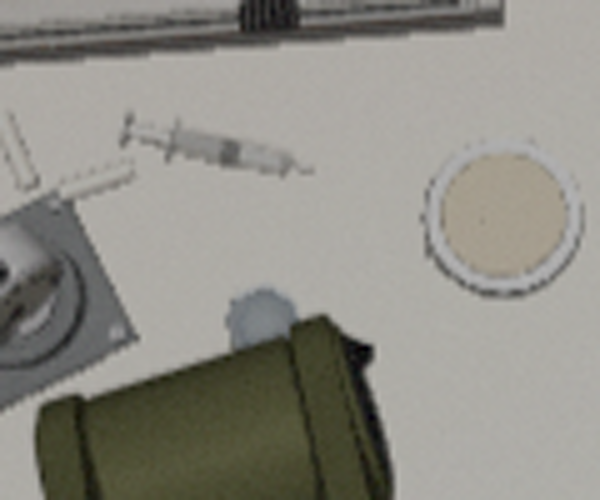

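```bash
python3 - <<'E'
from h import *
s=optics.get_image('side');o=monitor.get_obs();print(o['tool_pos'])
a=np.radians(-22.6);u=np.array([np.cos(a),np.sin(a)])
for z in(.05,.06,.07,.08):print(z,[((proj(s,[*(o['tool_pos'][:2]+k*u),z])-[260,230]+.5)*5).round(0).tolist() for k in(-.0425,0,.0425)])
E
```

```text
[0.43753235 0.17550034 0.07033358]
0.05 [[465.0, 405.0], [383.0, 370.0], [305.0, 336.0]]
0.06 [[465.0, 385.0], [383.0, 350.0], [304.0, 316.0]]
0.07 [[465.0, 365.0], [383.0, 330.0], [304.0, 296.0]]
0.08 [[465.0, 344.0], [383.0, 310.0], [303.0, 276.0]]
```

jog_arm(series="0 0 -2 0;0 0 -3.5 0;0 0 -4 0;0 0 -4 0;0 0 -4 0")

```text
time: 16.35
tool_pos: [0.4389, 0.176, 0.0324]
tool_rot: [1.495, 0.995, -1.492]
force: [1.0, 0.1, 0.3]
gripper_width: 1.002
```

```bash
python3 snap.py k 180 180 120 100 280 250 100 100 ; python3 - <<'E'
from h import *
s=optics.get_image('side');o=monitor.get_obs();print(o['tool_pos'])
a=np.radians(-22.6);u=np.array([np.cos(a),np.sin(a)])
for z in(.02,.03,.04):print(z,[((proj(s,[*(o['tool_pos'][:2]+k*u),z])-[280,250]+.5)*5).round(0).tolist() for k in(-.0425,0,.0425)])
E
```

```text
16.45 [0.4387 0.1759 0.0322] [ 0.06 -0.23  0.21] [-0.03  0.02 -0.03] 0.996 [0.3  0.41 1.9  0.   0.82 0.7 ]
[0.43862371 0.17585916 0.0319499 ]
0.02 [[362.0, 365.0], [281.0, 329.0], [204.0, 294.0]]
0.03 [[362.0, 346.0], [281.0, 309.0], [203.0, 275.0]]
0.04 [[362.0, 326.0], [281.0, 290.0], [203.0, 255.0]]
```

View pics/k_s.png

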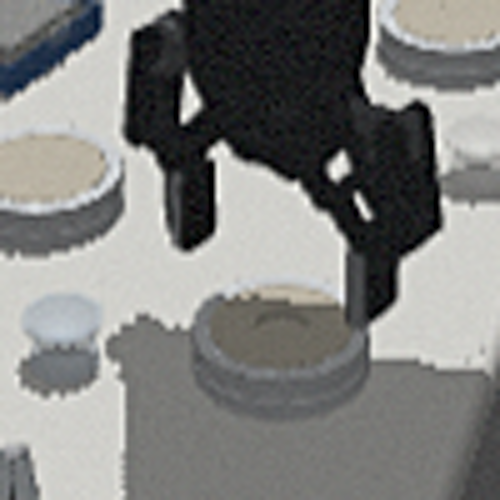

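jog_arm(series="0 0 -0.7 0;0 0 -1.4 0;0 0 -1.7 0;0 0 -1.9 0;0 0 -1.9 0")

```text
time: 17.0
tool_pos: [0.438, 0.1756, 0.0117]
tool_rot: [1.493, 0.996, -1.495]
force: [0.3, 0.1, -0.1]
gripper_width: 1.001
```

```bash
python3 snap.py l 180 180 120 100 280 250 100 100
```

```text
17.1 [0.4382 0.1757 0.0121] [-0.95 -0.24 -0.76] [ 0.04 -0.02 -0.  ] 0.998 [ 0.3   0.45  1.91 -0.    0.78  0.7 ]
```

View pics/l_s.png

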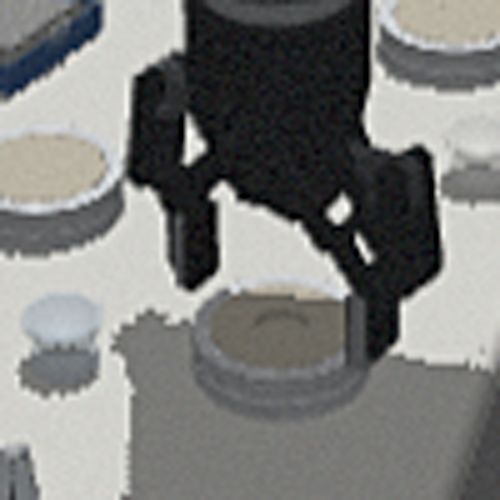

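jog_arm(series="0 0 -0.2 0;0 0 -0.3 0;0 0 -0.4 0;0 0 -0.4 0")

```text
time: 17.5
tool_pos: [0.4381, 0.1757, 0.008]
tool_rot: [1.494, 0.996, -1.494]
force: [-0.8, -0.4, 0.2]
gripper_width: 1.001
```

jog_arm(series="0 0 -0.2 0;0 0 -0.3 0;0 0 -0.4 0;0 0 -0.4 0")

```text
time: 17.9
tool_pos: [0.4381, 0.1757, 0.0039]
tool_rot: [1.494, 0.996, -1.494]
force: [0.4, -0.2, 0.7]
gripper_width: 0.996
```

```bash
python3 snap.py m 180 180 120 100 280 250 100 100
```

```text
18.0 [0.4382 0.1757 0.0041] [ 1.05  1.17 -0.22] [-0.04  0.07 -0.04] 0.998 [0.3  0.47 1.91 0.   0.76 0.7 ]
```

View pics/m_s.png

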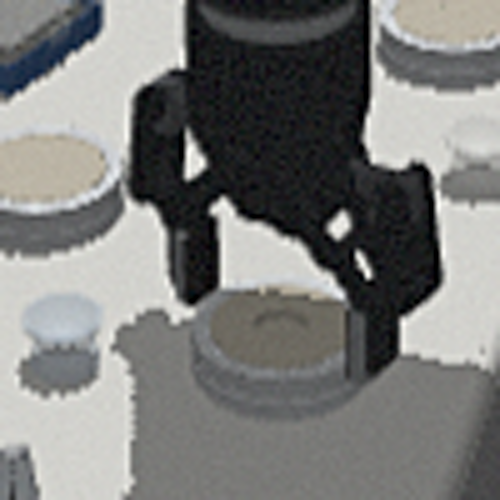

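jog_arm(series="0 0 -0.2 0;0 0 -0.4 0;0 0 -0.5 0;0 0 -0.5 0")

```text
time: 18.4
tool_pos: [0.4381, 0.1757, -0.0011]
tool_rot: [1.494, 0.996, -1.494]
force: [-0.4, -0.5, 0.0]
gripper_width: 1.001
```

Still no contact. The tips should be about 7 mm above the worktop, beside the ring. Closing gently.

jog_arm(series="0 0 0 0;0 0 0 0;0 0 0 0;0 0 0 0;0 0 0 0", grip=0.8, grip_force=20)

```text
time: 18.9
tool_pos: [0.4382, 0.1757, -0.0006]
tool_rot: [1.494, 0.996, -1.494]
force: [-2.7, -0.6, 5.8]
gripper_width: 0.883
```

```bash
python3 snap.py n 180 180 120 100 280 250 100 100
```

```text
19.0 [ 0.4382  0.1757 -0.0006] [-1.95 -0.87  6.33] [-0.12  0.39  0.03] 0.886 [ 0.3   0.48  1.91 -0.    0.75  0.7 ]
```

View pics/n_s.png

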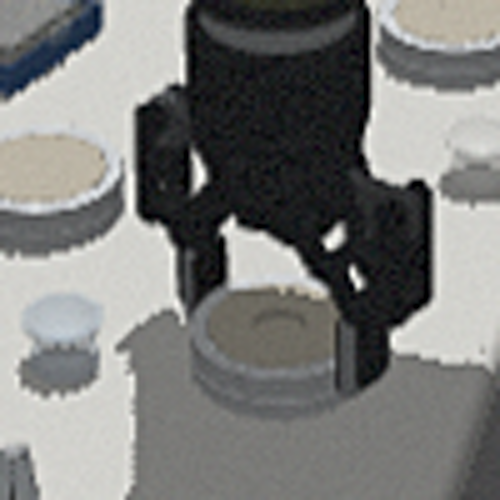

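The ring is held at 75 mm opening. Sliding it with the jaws turned along the travel so they pass between the other two rings.

jog_arm(series="0.6 -1.6 0 -0.12;1.4 -3.6 0 -0.25;2.2 -5.8 0 -0.38;3 -8 0 -0.51;3.8 -10 0 -0.64;4.7 -12.4 0 -0.76;5.6 -14.8 0 -0.83;6.7 -17.6 0 -0.83;7.1 -19 0 -0.83;7.1 -19 0 -0.83")

```text
time: 20.0
tool_pos: [0.5099, -0.0157, -0.0006]
tool_rot: [2.036, 0.353, -2.033]
force: [0.9, -3.4, 5.8]
gripper_width: 0.881
```

```bash
python3 snap.py o 240 160 120 100 270 210 120 100
```

```text
20.1 [ 5.095e-01 -1.440e-02 -5.000e-04] [ 0.35 -2.95  5.03] [-0.4  -0.18  0.02] 0.887 [-0.1   0.54  1.81 -0.    0.79  1.13]
```

View pics/o_s.png

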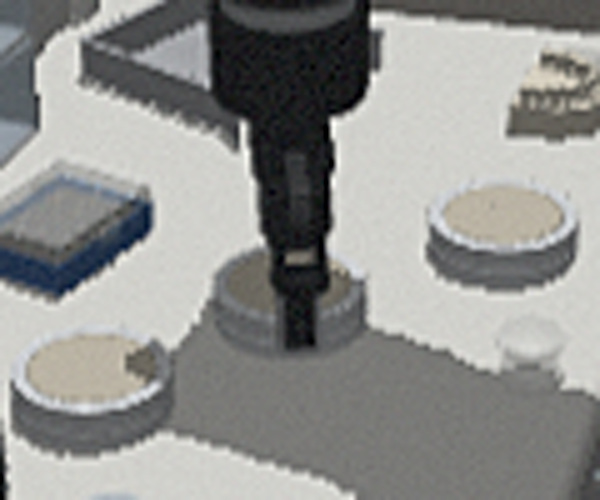

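The ring follows flat in the jaws, at crop (290,300), clear of the other two.

jog_arm(series="0.5 -2.4 0 0;0.9 -4.8 0 0;1.3 -7.2 0 0;1.6 -9.5 0 0;1.4 -12 0 0.1;1 -14.5 0 0.22;0.6 -17.2 0 0.35;0.6 -17.6 0 0.48;0.6 -17.6 0 0.61;0.6 -17.6 0 0.74")

```text
time: 21.1
tool_pos: [0.5154, -0.1897, -0.0006]
tool_rot: [1.553, 0.942, -1.552]
force: [0.8, -0.5, 4.5]
gripper_width: 0.885
```

jog_arm(series="0 0 0 0.09;0.6 -1.8 0 0.09;1.3 -3.9 0 0.09;1.3 -3.9 0 0.09;1.3 -3.9 0 0.09")

```text
time: 21.6
tool_pos: [0.5286, -0.229, -0.0006]
tool_rot: [1.494, 0.994, -1.493]
force: [1.1, -2.4, 5.8]
gripper_width: 0.885
```

```bash
python3 snap.py p 340 160 120 120 270 190 120 100
```

```text
21.7 [ 5.285e-01 -2.286e-01 -5.000e-04] [ 0.36 -2.98  5.26] [-0.41 -0.05 -0.03] 0.886 [-0.47  0.65  1.62 -0.    0.88 -0.08]
```

View pics/p_s.png

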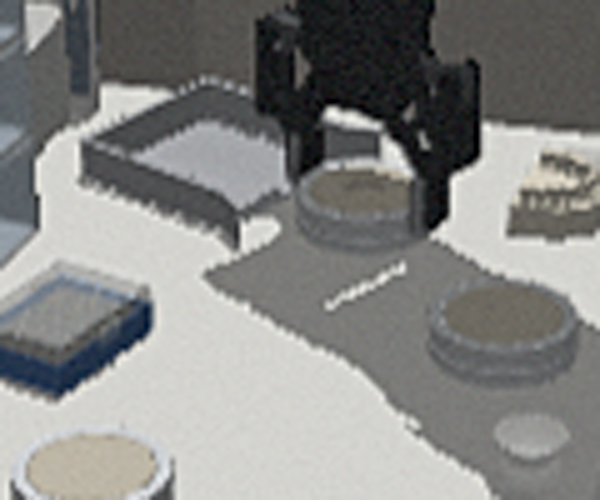

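View pics/p_t.png

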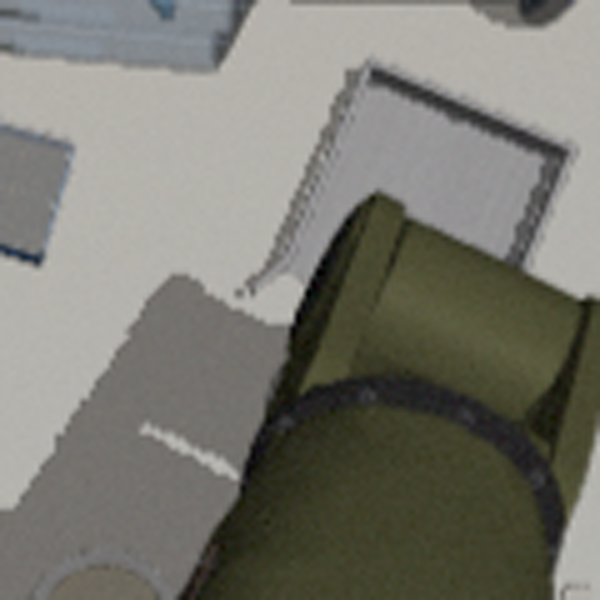

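jog_arm(series="1.5 -0.65 0 0;3.2 -1.35 0 0;4.9 -2.05 0 0;6.4 -2.7 0 0;7.6 -3.2 0 0;8.5 -3.55 0 0;8.5 -3.55 0 0;8.5 -3.55 0 0")

```text
time: 22.5
tool_pos: [0.6139, -0.2635, -0.0005]
tool_rot: [1.494, 0.995, -1.492]
force: [3.7, -0.3, 4.4]
gripper_width: 0.886
```

```bash
python3 snap.py q 370 150 120 120 270 180 120 100
```

```text
22.6 [ 6.137e-01 -2.636e-01 -6.000e-04] [2.73 1.34 5.46] [ 0.28 -0.34 -0.03] 0.886 [-0.46  0.81  1.31  0.    1.01 -0.07]
```

View pics/q_s.png

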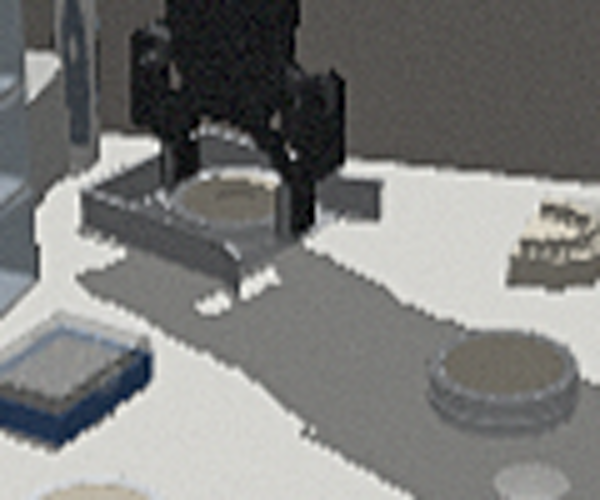

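View pics/q_t.png

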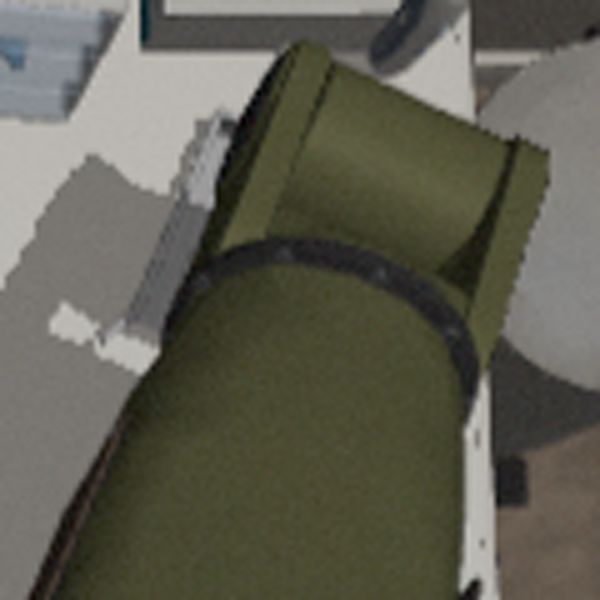

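jog_arm(series="0.3 -0.12 0 0;0.6 -0.25 0 0;0.6 -0.25 0 0")

```text
time: 22.9
tool_pos: [0.6191, -0.2663, -0.0006]
tool_rot: [1.493, 0.997, -1.494]
force: [-1.3, 1.9, 8.1]
gripper_width: 0.884
```

jog_arm(series="0 0 0 0;0 0 0 0;0 0 0 0;0 0 0 0;0 0 0 0", grip=1)

```text
time: 23.4
tool_pos: [0.6191, -0.2672, -0.0011]
tool_rot: [1.494, 0.996, -1.494]
force: [0.2, 0.3, 0.3]
gripper_width: 1.0
```

Released with no residual force. Raising, then backing off to see the result.

jog_arm(series="0 0 0.5 0;0 0 1.5 0;0 0 4 0;0 0 8 0;0 0 12 0;-4.5 2 14 0;-9 4 14 0;-13.5 6 14 0;-18 8 14 0;-22 10 14 0")

```text
time: 24.4
tool_pos: [0.3972, -0.1665, 0.1397]
tool_rot: [1.494, 0.994, -1.493]
force: [0.1, -0.8, 0.4]
gripper_width: 1.001
```

```bash
python3 snap.py r 370 150 120 120 270 180 120 100; cat > chk.py <<'E'
from h import *
t=optics.get_image('top');s=optics.get_image('side')
def ring(im,p3,wx,wy):
    q=proj(im,p3).astype(int);x,y=q[0]-wx,q[1]-wy
    p=cv2.cvtColor(im['pixels'],cv2.COLOR_BGR2HSV)[y:y+2*wy,x:x+2*wx]
    m=(p[...,1]>25).astype(np.uint8);k,l,st,ce=cv2.connectedComponentsWithStats(m);i=1+np.argmax(st[1:,4]);return st[i][4],onz(im,ce[i]+[x,y],.022)
a=np.radians(-22.75);X=np.array([[np.cos(a),np.sin(a)],[-np.sin(a),np.cos(a)]])
for n,p in dict(P=(.579,.083,.022),Q=(.62,-.267,.022),R=(.4255,-.1078,.022)).items():
    for im,w in((t,(20,20)),(s,(22,10))):
        c,r=ring(im,p,*w);print(n,c,r,(X@(r[:2]-[.630,-.2715])).round(4) if n=='Q' else '')
for c,im in(('top',t),('side',s)):
    for n,z in(('gauge_grip',.128),('gauge_foot',.014),('stand_seat',.014),('plaster_model',0),('bur_box',0),('dappen_1',0),('impression_tray_1',0)):
        print(c,n,[(round(r['confidence'],2),onz(im,r['position'],z)[:2].tolist()) for r in optics.pinpoint(c,n)[:3]])
E
python3 chk.py
```

```text
24.5 [ 0.3952 -0.1652  0.1393] [ 0.68 -0.67  0.16] [ 0.   -0.02  0.04] 0.999 [-0.48  0.14  1.95  0.    1.05 -0.09]
P 471 [0.579  0.0832 0.022 ] 
P 254 [0.579  0.0835 0.022 ] 
Q 465 [ 0.6204 -0.2659  0.022 ] [-0.011   0.0015]
Q 123 [ 0.6206 -0.2669  0.022 ] [-0.0104  0.0006]
R 493 [ 0.4254 -0.108   0.022 ] 
R 164 [ 0.4252 -0.1078  0.022 ] 
top gauge_grip [(0.82, [0.5381, 0.3165])]
top gauge_foot [(0.89, [0.5401, 0.3168])]
top stand_seat [(0.98, [0.5403, 0.3182]), (0.32, [0.6284, -0.2645])]
top plaster_model []
top bur_box [(0.68, [0.6468, -0.0583])]
top dappen_1 [(0.62, [0.3792, 0.0072]), (0.44, [0.5361, 0.2032])]
top impression_tray_1 [(0.7, [0.4078, -0.342])]
side gauge_grip [(0.65, [0.5478, 0.3201])]
side gauge_foot [(0.94, [0.5441, 0.3148]), (0.46, [0.4203, -0.2314])]
side stand_seat [(0.62, [0.5366, 0.3204])]
side plaster_model [(0.79, [0.4214, -0.2562]), (0.71, [0.5487, 0.3036])]
side bur_box [(0.77, [0.6519, -0.0671])]
side dappen_1 [(0.62, [0.5229, 0.2125]), (0.6, [0.385, 0.0172]), (0.31, [0.597, 0.0333])]
side impression_tray_1 [(0.45, [0.4068, -0.3531])]
```

View pics/r_t.png

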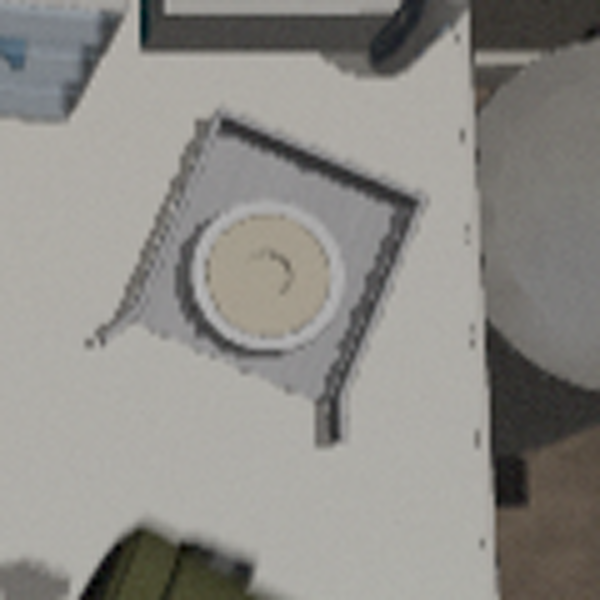

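View pics/r_s.png

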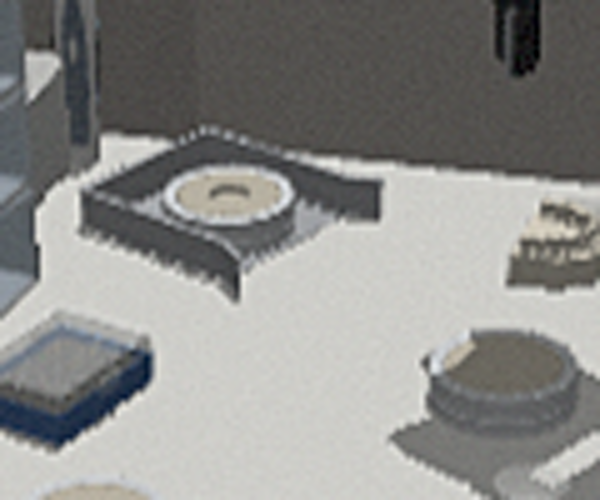

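```bash
python3 snap.py z 145 205 70 70 200 270 120 100; python3 -c "
from rig import job;print(job.finish_job())"
```

```text
25.4 [ 0.3992 -0.1673  0.1391] [-0.46  0.45  0.84] [ 0.01 -0.01 -0.03] 1.001 [-0.48  0.15  1.94  0.    1.05 -0.09]
the job is handed in; nothing more can be done
None
```

View pics/z_s.png

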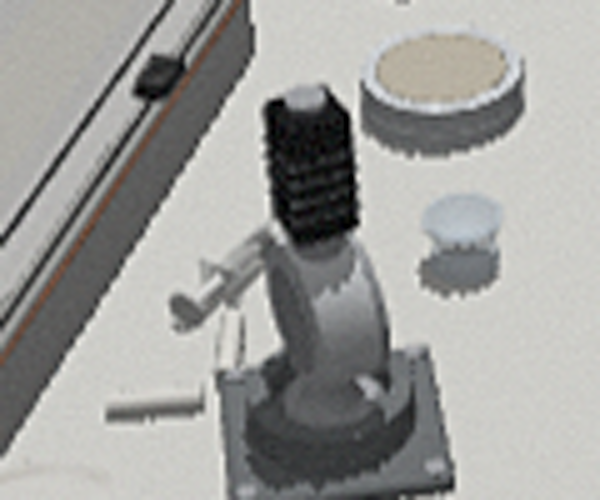

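I found the uncured sample, put the gauge back upright in its stand, slid that sample into the reject tray, and handed the job in at about 25 s of the 64 s. The hand-in reports no verdict.

- **Finding the sample:** I pressed only one sample, the one at about (0.438, 0.176). With the foot bearing at about 15 N, the hand stayed near 0.4 rad. The dent stayed visible afterwards, so I did not press the other two.
- **Sample in the tray:** both cameras put it at x ≈ -11 mm and y ≈ +1 mm in the tray frame. That is inside the limits, but only about 5 mm from the front limit. My estimates of the tray's middle differ by a few mm, and I did not push the sample in further.
- **Good samples:** the other two measured within about 1 mm of where they started.
- **Gauge:** the last picture shows it upright and down in its stand.
- **Bystanders:** none looked shifted. The network positions scatter by about 10–15 mm, which I took as noise. In the last check the plaster model was found only by the side camera.
- **Disagreement:** the open fingertips appeared in the pictures about 15 mm higher than the stated geometry, so I lowered them step by step, checking the force. There was no contact with the worktop.

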